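Move the empty bin from the louvre panel to the filling stand

TASK

Take the empty yellow parts bin off the louvre panel: lift it until its rear lip is clear of the louvre, then draw it away. Set it in the free bay of the sloped stand beside the green bin, open scooped front downhill: tip it to the slope in your grip, lay it flat on the shelf between the two low guides with its front against the lip, and only then let go, leaving the other hanging bins as they are.

Things in the scene. Friction and masses are not known exactly. Their poses are not given: they have to be found in the camera images.
- bin_yellow: The bin to move: empty yellow plastic bin, 105 long (own x) x 58 wide (y) x 60 mm high, walls 3 mm, about 0.13 kg, loose. Origin: centre of its underside; x points to its rear wall, z up out of the open top. Front wall 28 mm high at x = -0.0525, scooped: the sides slope up from it to full height at x = -0.0095. It hangs level, rear to the panel.
- yellow_grip (a point): Grasp point inside the yellow bin, 12 mm behind its centre, 44 mm above its underside. Here the two side walls are upright, parallel and full height (outer faces 29 mm to either side along own y): pinch across the 58 mm width from above. Axes as the bin's.
- yellow_lip (a point): Foot of the yellow bin's hanging lip, behind its rear wall: the 46 mm wide lip runs 9 mm back from the top of that wall and turns 13 mm down, leaving a 6 mm slot that straddles the 3 mm thick louvre. It reaches 10 mm below the louvre's top edge, so lift 10 mm or more (25 mm is easy) before drawing the bin forward.
- bin_blue: Blue bin of the same shape, size and frame, full of small brass parts, hanging on the same louvre row. Loose; leave it alone.
- bin_red: Red bin of the same shape, size and frame, full of small black parts, hanging on the same louvre row. Loose; leave it alone.
- panel: Grey upright louvre panel on feet, fixed, 350 wide (own y) x 223 mm high. Origin: on the bench under the sheet (3 mm, at x = 0); -x is its front, z up. The top louvre row (upper edge 190 mm up, 12 mm before the sheet) carries the yellow, blue and red bins in any order, 115 mm apart, origins at x = -0.069, z = 0.133, same yaw. Two fixed grey bins hang lower, rims 107 mm up.
- bay: Free bay of the fixed white sloped stand; the yellow bin's frame must come to this frame. Origin: on the shelf, 90 mm above the bench; x uphill, z square off the shelf, which falls 25 degrees to -x. Front lip: inner face x = -0.053, 16 mm high. Two guides 12 mm high, inner faces y = +-0.0345. Shelf ends at x = 0.093. A fixed, filled green bin of the same shape stands at y = 0.100.

How it is judged:
By the outcome, as a careful person would: the job done as asked, in the order asked, and still so for the second after the job is handed in, with the robot touching nothing.
It also fails if it takes over 42 s, if anything falls off the work surface, if the arm or the gripper's body presses on something with over 40 N, if the wrist force passes 120 N, or if a joint passes its speed limit or range.

ROBOT

A 7-joint arm with a two-finger parallel gripper is mounted at the origin on a cart in front of the work surface, level with it; the furniture and walls round the work are solid. World frame = base frame: x ahead of the robot, y to its left, z up, the work surface at z = 0. Lengths are in mm, angles in rad, forces in N, time in s.
With the tool pointing down it reaches from about 425 to 875 mm from the base axis. Payload 8.4 kg.
Tool frame: the origin (TCP) lies between the finger pads; the fingertips stand 25 mm ahead of it and the grasp point (between the pads) lies 6 mm ahead of it; z points along the fingers, y is the line along which they close (so a half turn about z gives the same grasp; the last joint's range is limited). The gripper opens to 87 mm and grips with 3 to 60 N. Pads are 19 mm wide; open, the fingers measure 117 mm over their backs; the gripper's body (75 mm by 190 mm) begins 51 mm behind the grasp point.
Start: joints at [1.069, 0.333, 0.04, 1.465, -0.013, 1.343, -0.059], TCP at [254.773, -597.96, 247.546] pointing down, gripper open.
Joint ranges: [-2.58, 2.58], [-0.38, 2.09], [-1.3, 1.39], [0.25, 2.4], [-1.5, 4.64], [0.08, 2.09], [-2.65, 2.65]. Speed limits (rad/s): [2.22, 2.22, 2.79, 2.79, 3.14, 3.14, 3.14].

INTERFACE

Orientations are given as a rotation vector (axis times angle).
In Python, from workcell import robot gives the robot as it stands.
- The arm moves only by the tool step_arm, never from a script. Its argument "increments" is a list of rows, each a list of 7 numbers: the shift along the world's x, y, z in m, then the turn, a rotation vector about the world's x, y, z in rad, then the opening, from 0 (shut) to 1 (fully open). In form: [[x, y, z, ax, ay, az, hand], ...]. A call has 1 to 12 rows; each row shifts and turns the commanded pose from where the row before left it; what a row does not reach is not made up. A row lasts 1/8 s, in which the tool goes at most 62.5 mm and 10.7 degrees, less where a joint would pass 70% of its speed; a pose out of reach is approached as far as the arm can. A call is refused whole if a number of a shift passes 0.0625 or a number of a turn 0.188, either way. A call with a gripper value outside its range is refused whole. The fingers move at their own pace and stop on an object; "force" is the grip in N (left out, the last holds). Time passes only in rows, so rows that do not move let the fingers close. It gives the time, the measured TCP pose, the force, the opening and the grip force at its end, in the units of the state.
- robot.get_obs(): the state, without advancing time (a new reading comes with each control period).
- robot.read_camera(name): name is "scene" or "top" or "wrist"; returns (picture, depth): 400x640x3 uint8, red, green, blue; 400x640 float32, mm along the optical axis (not along the pixel's ray), 0 where there is no reading.
- robot.camera_info(name): a dict with "camera_matrix" (3x3 intrinsics, pixels), "k1" (the pictures are not rectified: a ray, as slopes to the right and down, at radius r is drawn at 1 + k1 r^2 times it, then the intrinsics apply), "world_from_camera" (4x4, takes a point from camera to world coordinates); the wrist camera has in their place "tool_from_camera" (4x4, takes a point from camera to tool coordinates, whose origin is the TCP and whose axes are the flange's). Camera axes: x right, y down, z forward; pixel columns grow to the right and rows downward; lengths in mm; the calibration is good to about 2 mm. A picture is of the moment at which its call begins: read the wrist's pose just before it. camera_info takes no time and is no camera call.
- robot.sign_off(): hands the job in; it is judged then, once.
The state is a dict: "t": time; "joints": joint angles; "joint_vel": joint speeds; "joint_torque": joint torques, N m; "position": TCP position; "eef_rot": TCP orientation; "force": force on the tool from outside, world axes, zero at the start; "moment": the same for the moment, N m; "opening": finger opening in mm; "grasp_force": force on a finger pad.
Only numpy, scipy, OpenCV 4.12 (cv2) and the standard library are available. Lean on these libraries where they do the work, as an engineer would, in place of code of your own. Each camera call takes 0.05 s, during which the arm holds its last target. There are 200 camera calls.

## Working session

There is one attempt and no reset: what is moved stays moved. The work goes in short steps, Python scripts to look and compute and a tool call to move; the robot and the scene stay as the last step left them, time stands still between calls to the robot, and variables do not carry over. Pictures are saved under pics/ and viewed, at most 10 in all, crops included, and the job is handed in when it is done.

Besides the shell and the picture viewer there is one more tool, called after "Request:" as name([rows], argument=value, ...), one row to a line, values as JSON. step_arm: Moves the arm, as the interface text tells. Its arguments: {"type":"object","properties":{"increments":{"type":"array"},"force":{"type":"number"}},"required":["increments"]}

```bash
mkdir -p pics; ls; cat > h.py <<'E'
import numpy as np, cv2
from workcell import robot
from scipy.spatial.transform import Rotation as R
def cam(name):
    o=robot.get_obs(); im,d=robot.read_camera(name); i=robot.camera_info(name)
    if name=='wrist':
        T=np.eye(4);T[:3,:3]=R.from_rotvec(o['eef_rot']).as_matrix();T[:3,3]=o['position'];T=T@np.array(i['tool_from_camera'])
    else: T=np.array(i['world_from_camera'])
    return im,d,np.array(i['camera_matrix']),i['k1'],T
def rays(K,k1,uv):
    uv=np.asarray(uv,float).reshape(-1,1,2)
    return cv2.undistortPoints(uv,K,np.array([k1,0,0,0.]))[:,0]
def cloud(d,K,k1,T):
    v,u=np.mgrid[:400,:640]
    s=rays(K,k1,np.stack([u,v],-1).reshape(-1,2))
    z=d.reshape(-1,1)
    P=np.hstack([s*z,z])@T[:3,:3].T+T[:3,3]
    P[d.ravel()==0]=np.nan
    return P.reshape(400,640,3)
E
python3 - <<'E'
from h import *
np.set_printoptions(precision=3,suppress=True)
o=robot.get_obs(); print(o['t'],o['position'],o['eef_rot'],o['opening'],o['force'])
for n in ('scene','top'):
    im,d,K,k1,T=cam(n); np.savez(f'{n}.npz',im=im,d=d,K=K,k1=k1,T=T)
    cv2.imwrite(f'pics/{n}.png',im[...,::-1]); print(n,K[0,0],k1,T)
E
```

```text
pics
0.0 [ 254.603 -597.601  246.681] [-3.077 -0.628  0.001] 87.19075684963535 [-0.224 -0.329  0.853]
scene 447.8527629549881 -0.023997185197239243 [[ -0.637  -0.365   0.679 -70.78 ]
 [ -0.771   0.31   -0.557 527.033]
 [ -0.007  -0.878  -0.479 622.333]
 [  0.      0.      0.      1.   ]]
top 397.396394764849 -0.00643348733022595 [[   0.015   -0.989    0.145  488.136]
 [  -1.      -0.016   -0.005  -11.929]
 [   0.007   -0.144   -0.989 1083.639]
 [   0.       0.       0.       1.   ]]
```

View pics/scene.png

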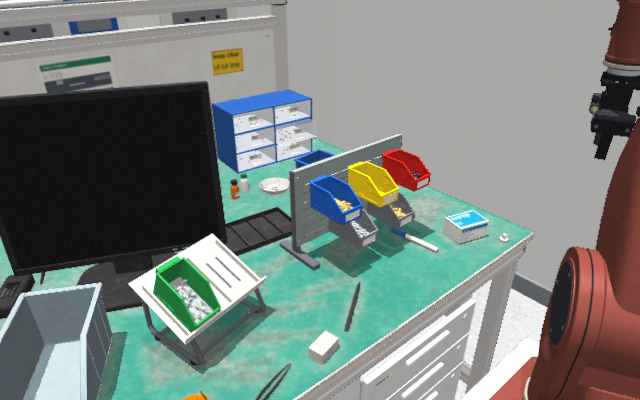

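View pics/top.png

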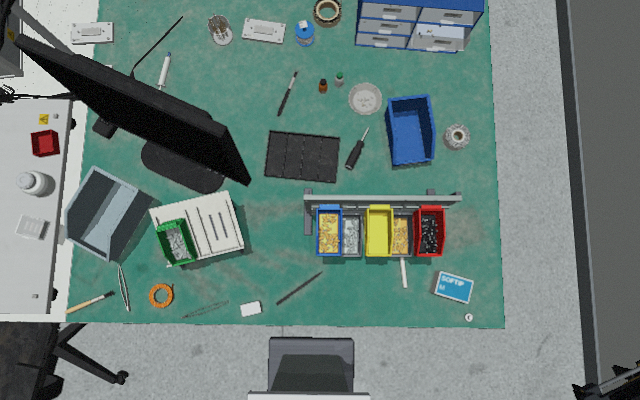

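The scene view shows yellow at (373,183) between blue and red, and the stand at (200,290) with green at its left. In the top view, yellow is at (378,231), the panel sheet is along row 198, and the stand is at (197,228) with white guides right of green.

```bash
python3 - <<'E'
from h import *
np.set_printoptions(precision=3,suppress=True,linewidth=150)
C={}
for n in ('top','scene'):
    f=np.load(n+'.npz'); im=f['im'];P=cloud(f['d'],f['K'],float(f['k1']),f['T']); hsv=cv2.cvtColor(im,cv2.COLOR_RGB2HSV)
    H,S,V=[hsv[...,i].astype(int) for i in range(3)]
    box=lambda x0,x1,y0,y1:(P[...,0]>x0)&(P[...,0]<x1)&(P[...,1]>y0)&(P[...,1]<y1)
    for nm,m in (('yellow',(abs(H-27)<6)&(S>150)&(V>90)),('green',(abs(H-62)<10)&(S>150)),('blue',(abs(H-110)<10)&(S>150)),('red',((H<6)|(H>174))&(S>150))):
        m=m&(P[...,2]>60)&(P[...,2]<260)&box(250,650,-400,450)
        k,l,st,_=cv2.connectedComponentsWithStats(m.astype(np.uint8)); 
        if k<2: continue
        m=l==1+st[1:,4].argmax(); Q=P[m]; 
        if nm!='green':
            zt=np.percentile(Q[:,2],97); rim=Q[abs(Q[:,2]-zt)<6]
            r=cv2.minAreaRect(rim[:,:2].astype(np.float32)); print(n,nm,m.sum(),'rim z',zt,len(rim),r,'pct',np.percentile(Q,[2,98],axis=0).ravel())
        else: print(n,nm,np.percentile(Q,[2,50,98],axis=0).ravel(), cv2.minAreaRect(Q[:,:2].astype(np.float32)))
    # panel
    m=(S<60)&(P[...,2]>200)&(P[...,2]<235)&box(400,650,-400,50)
    Q=P[m]; print(n,'panel',m.sum(),cv2.minAreaRect(Q[:,:2].astype(np.float32)) if m.sum()>5 else '')
    # stand
    m=(S<50)&(V>130)&(P[...,2]>40)&(P[...,2]<200)&box(300,600,50,400)
    k,l,st,_=cv2.connectedComponentsWithStats(m.astype(np.uint8)); m=l==1+st[1:,4].argmax(); Q=P[m]
    inl=np.ones(len(Q),bool)
    for _ in range(15):
        A=np.c_[Q[inl][:,:2],np.ones(inl.sum())]; c=np.linalg.lstsq(A,Q[inl][:,2],rcond=None)[0]; e=Q[:,2]-np.c_[Q[:,:2],np.ones(len(Q))]@c; inl=abs(e)<max(3,1.2*np.std(e[inl]))
    g=np.hypot(*c[:2]); yaw=np.arctan2(c[1],c[0]); print(n,'stand',len(Q),inl.sum(),'slope',np.degrees(np.arctan(g)),'yaw',np.degrees(yaw),c,np.percentile(e,[2,50,98]))
    a=np.arctan(g); X=np.array([np.cos(yaw)*np.cos(a),np.sin(yaw)*np.cos(a),np.sin(a)]);Y=np.array([-np.sin(yaw),np.cos(yaw),0]);
    print('  stand rect',cv2.minAreaRect(Q[:,:2].astype(np.float32)))
    print('  along x',np.percentile(Q@X,[1,99]),'y',np.percentile(Q@Y,[1,99]))
E
python3 - <<'E'
import cv2
a=cv2.imread('pics/top.png')[180:275,140:255]; b=cv2.imread('pics/scene.png')[225:365,120:275]
a=cv2.resize(a,None,fx=5,fy=5,interpolation=2)[:475,:]; b=cv2.resize(b,None,fx=3,fy=3,interpolation=2)
import numpy as np
c=np.zeros((max(a.shape[0],b.shape[0]),800,3),'uint8'); a=a[:,100:430]; c[:a.shape[0],:330]=a; c[:b.shape[0],335:335+465]=b
cv2.imwrite('pics/st.png',c)
E
```

```text
top yellow 731 rim z 194.33340425002143 146 ((579.3102416992188, -157.13377380371094), (78.1414794921875, 58.809410095214844), 2.514068126678467) pct [ 506.018 -185.176  132.628  613.026 -127.551  194.795]
top green [480.508 285.586  84.4   537.397 324.906 129.093 583.375 356.464 169.818] ((532.6578369140625, 323.44268798828125), (105.03160858154297, 59.29618835449219), 14.840846061706543)
top blue 417 rim z 195.3879674648468 134 ((577.9410400390625, -41.43268585205078), (57.87451934814453, 77.81238555908203), 89.241455078125) pct [504.412 -69.558 132.634 614.757 -12.055 195.506]
top red 934 rim z 194.5156201696495 200 ((578.6886596679688, -273.01495361328125), (79.45429992675781, 58.06962966918945), 0.7878252267837524) pct [ 507.973 -301.699  132.81   622.716 -244.593  194.951]
top panel 1070 ((634.8970947265625, -159.2887420654297), (21.533241271972656, 349.262939453125), 0.6077836155891418)
top stand 2013 1475 slope 25.094157278939438 yaw 14.93514610513552 [   0.452    0.121 -192.917] [-3.847  0.419 19.154]
  stand rect ((545.509765625, 280.43292236328125), (222.84365844726562, 10
[... 587 characters left out ...]
82.6462631225586), 89.6191177368164) pct [506.25  -69.691 135.486 615.551 -10.922 193.764]
scene red 1239 rim z 193.53778142585344 192 ((587.5997314453125, -278.32171630859375), (72.21683502197266, 85.9622802734375), 87.55098724365234) pct [ 508.927 -302.68   136.997  617.323 -242.391  194.319]
scene panel 1228 ((634.6695556640625, -155.95159912109375), (21.74419593811035, 351.3613586425781), 0.15683448314666748)
scene stand 3121 1919 slope 24.91288664629717 yaw 15.448322439564985 [   0.448    0.124 -193.289] [-2.823  1.134 20.818]
  stand rect ((559.2059936523438, 278.5992431640625), (133.0607452392578, 196.95608520507812), 14.569377899169922)
  along x [531.915 662.022] y [ 31.861 216.896]
```

View pics/st.png

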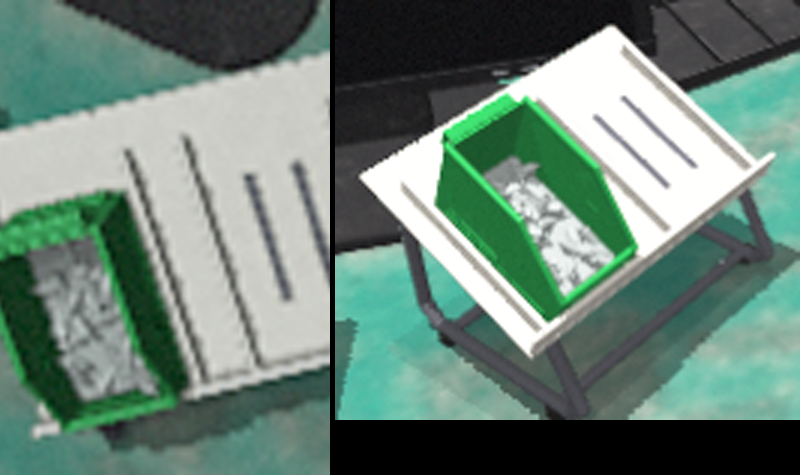

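The guides of the free bay lie right of green, with the lip at the bottom edge. Next I go above the yellow bin.

Request:
step_arm([
  [0.01,0.015,0.01,0,0,-0.02,1],
  [0.025,0.037,0.01,0,0,-0.04,1],
  [0.03,0.04,0.01,0,0,-0.04,1],
  [0.03,0.04,0.01,0,0,-0.04,1],
  [0.03,0.04,0.01,0,0,-0.04,1],
  [0.03,0.04,0,0,0,-0.04,1],
  [0.03,0.04,0,0,0,-0.04,1],
  [0.03,0.04,0,0,0,-0.04,1],
  [0.03,0.04,0,0,0,-0.04,1],
  [0.03,0.04,0,0,0,-0.03,1],
  [0.025,0.04,0,0,0,-0.03,1],
  [0.01,0.028,0,0,0,0,1],
])

```text
t: 1.6
position: [565.7, -155.3, 296.9]
eef_rot: [-3.141, -0.008, 0.001]
force: [-0.1, -0.5, -0.2]
opening: 86.7
grasp_force: 0.0
```

Request:
step_arm([
  [0,0,0,0,0,0,1],
  [0,0,0,0,0,0,1],
])

```text
t: 1.85
position: [564.4, -158.8, 297.2]
eef_rot: [3.141, 0.003, -0.001]
force: [0.1, -0.3, 0.1]
opening: 87.0
grasp_force: 0.0
```

```bash
python3 - <<'E'
from h import *
np.set_printoptions(precision=3,suppress=True,linewidth=150)
o=robot.get_obs(); print(o['t'],o['position'],o['eef_rot'],o['joints'],o['force']); print(R.from_rotvec(o['eef_rot']).as_matrix())
im,d,K,k1,T=cam('wrist'); np.savez('w1.npz',im=im,d=d,K=K,k1=k1,T=T); cv2.imwrite('pics/w1.png',im[...,::-1])
P=cloud(d,K,k1,T); hsv=cv2.cvtColor(im,cv2.COLOR_RGB2HSV);H,S,V=[hsv[...,i].astype(int) for i in range(3)]
m=(abs(H-27)<6)&(S>150)&(V>60)&(P[...,2]>120); Q=P[m]
r=Q[abs(Q[:,2]-np.percentile(Q[:,2],95))<4]
print(m.sum(),np.percentile(Q[:,2],[1,5,50,95,99]),len(r),cv2.minAreaRect(r[:,:2].astype(np.float32)),np.percentile(r,[1,99],axis=0))
for x in range(555,625,10):
    q=r[abs(r[:,0]-x)<5]
    if len(q)>3: print(x,len(q),np.percentile(q[:,1],[2,98]))
E
```

```text
1.85 [ 564.392 -158.829  297.243] [ 3.141  0.003 -0.001] [ 0.437  0.199 -0.28   1.537  0.056  1.413 -1.415] [ 0.054 -0.278  0.104]
[[ 1.     0.002 -0.001]
 [ 0.002 -1.    -0.   ]
 [-0.001  0.    -1.   ]]
1678 [135.269 138.494 157.728 191.499 193.38 ] 121 ((568.7719116210938, -156.5232696533203), (55.567291259765625, 55.96141052246094), 88.75007629394531) [[ 541.424 -183.562  187.822]
 [ 596.852 -128.476  194.556]]
555 23 [-181.55  -129.871]
565 20 [-162.258 -129.515]
575 21 [-161.299 -129.644]
585 5 [-129.987 -129.881]
595 9 [-130.404 -130.047]
```

View pics/w1.png

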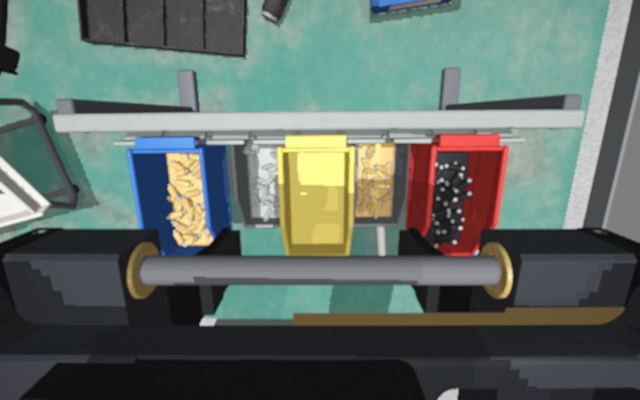

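The wrist view shows the yellow rim spanning about columns 280-355 and rows 137-255, square to the tool. I descend to the grip point (570, -156.5, TCP z 183) and close.

Request:
step_arm([
  [0.003,0.001,-0.02,0,0,0,1],
  [0.003,0.001,-0.03,0,0,0,1],
  [0,0,-0.03,0,0,0,1],
  [0,0,-0.022,0,0,0,1],
  [0,0,-0.012,0,0,0,1],
  [0,0,0,0,0,0,1],
  [0,0,0,0,0,0,1],
], force=15)

```text
t: 2.78
position: [571.2, -156.3, 184.6]
eef_rot: [3.141, 0.004, 0.002]
force: [0.9, 0.1, 1.3]
opening: 87.1
grasp_force: 0.0
```

Request:
step_arm([
  [0,0,-0.001,0,0,0,0.6],
  [0,0,0,0,0,0,0.6],
  [0,0,0,0,0,0,0.5],
  [0,0,0,0,0,0,0.5],
  [0,0,0,0,0,0,0.5],
  [0,0,0,0,0,0,0.5],
], force=15)

```text
t: 3.52
position: [570.8, -156.2, 182.7]
eef_rot: [3.141, 0.004, 0.0]
force: [-0.3, -0.3, 1.5]
opening: 58.0
grasp_force: 15.0
```

Request:
step_arm([
  [0,0,0.004,0,0,0,0.5],
  [0,0,0.008,0,0,0,0.5],
  [0,0,0.012,0,0,0,0.5],
  [0,0,0.01,0,0,0,0.5],
  [0,0,0.006,0,0,0,0.5],
  [0,0,0,0,0,0,0.5],
  [-0.01,0,0,0,0,0,0.5],
  [-0.02,0,0,0,0,0,0.5],
  [-0.025,0,0.005,0,0,0,0.5],
  [-0.025,0,0.02,0,0,0,0.5],
  [-0.01,0,0.03,0,0,0,0.5],
  [0,0,0.03,0,0,0,0.5],
])

```text
t: 5.03
position: [479.4, -156.1, 308.4]
eef_rot: [3.141, 0.003, -0.0]
force: [1.3, -0.0, -0.6]
opening: 57.6
grasp_force: 15.0
```

```bash
python3 - <<'E'
from h import *
np.set_printoptions(precision=2,suppress=True,linewidth=150)
o=robot.get_obs(); print(o['t'],o['position'],o['eef_rot'],o['opening'],o['grasp_force'])
# bin in hand: yellow points in tool frame
Rt=R.from_rotvec(o['eef_rot']).as_matrix()
for n in ('scene','top','wrist'):
    im,d,K,k1,T=cam(n); np.savez(n+'2.npz',im=im,d=d,K=K,k1=k1,T=T)
    if n!='top': cv2.imwrite(f'pics/{n}2.png',im[...,::-1])
    P=cloud(d,K,k1,T); hsv=cv2.cvtColor(im,cv2.COLOR_RGB2HSV);H,S,V=[hsv[...,i].astype(int) for i in range(3)]
    m=(abs(H-27)<6)&(S>150)&(V>60)&(P[...,2]>150)&(P[...,0]<620)&(P[...,0]>400)&(abs(P[...,1]+156)<50)
    Q=(P[m]-o['position'])@Rt; print(n,m.sum(),np.percentile(Q,[1,50,99],axis=0).ravel() if m.sum() else '')
# bay: green bin + stand in several views, assumed slope 25; yaw from green side edges
f=dict(np.load('top.npz'))
for n in ('top','scene','top2','scene2'):
    f=np.load(n+'.npz'); im=f['im'];P=cloud(f['d'],f['K'],float(f['k1']),f['T']); hsv=cv2.cvtColor(im,cv2.COLOR_RGB2HSV)
    H,S,V=[hsv[...,i].astype(int) for i in range(3)]
    yaw=np.radians(15);a=np.radians(25)
    X=np.array([np.cos(yaw)*np.cos(a),np.sin(yaw)*np.cos(a),np.sin(a)]);Y=np.array([-np.sin(yaw),np.cos(yaw),0]);Z=np.cross(X,Y)
    F=np.stack([X,Y,Z],1)
    m=(abs(H-62)<10)&(S>150)&(P[...,2]>60)&(P[...,0]>400)&(P[...,1]>250)&(P[...,1]<400); G=P[m]@F
    w=(S<50)&(V>130)&(P[...,2]>40)&(P[...,2]<200)&(P[...,0]>300)&(P[...,0]<660)&(P[...,1]>50)&(P[...,1]<400); W=P[w]@F
    zm=np.median(W[:,2]); W=W[abs(W[:,2]-zm)<40]
    h,e=np.histogram(W[:,2],np.arange(zm-8,zm+24,1)); zs=e[h.argmax()]+.5
    fl=W[abs(W[:,2]-zs)<3]; up=W[(W[:,2]-zs>6)&(W[:,2]-zs<18)]
    print(n,'green',np.percentile(G,[1,99],axis=0).ravel(),'shelf z',zs,'x',np.percentile(fl[:,0],[.5,99.5]),'y',np.percentile(fl[:,1],[.5,99.5]))
    lip=up[up[:,0]<np.percentile(fl[:,0],3)+12]; print('  lip x',np.percentile(lip[:,0],[5,50,95]),len(lip))
    g=up[up[:,0]>np.percentile(fl[:,0],3)+20]; hh,ee=np.histogram(g[:,1],np.arange(20,230,3)); print('  guides',[(int(b),int(c)) for b,c in zip(ee,hh) if c>2])
E
```

```text
5.025 [ 479.44 -156.07  308.36] [ 3.14  0.   -0.  ] 57.60165487066571 14.997141711646691
scene 1672 [-63.73 -38.34 -12.2  -18.49 -26.82  19.47  41.15  28.87  48.92]
top 200 [ -62.54  -28.54 -148.3   -54.98   -9.93   34.47   45.1    12.22   45.7 ]
wrist 3629 [-45.58 -29.54 -13.77  14.8   -4.4    7.27  51.85  28.68  45.03]
top green [ 535.85   59.93 -214.59  938.43  202.69   18.35] shelf z -173.88326005459137 x [532.18 678.59] y [ 27.33 221.11]
  lip x [530.26 532.5  546.96] 158
  guides [(35, 18), (38, 40), (107, 18), (110, 42), (113, 5), (134, 3), (137, 48), (140, 13), (164, 6), (167, 8), (170, 6), (173, 5), (176, 4), (179, 8), (182, 7), (185, 7), (188, 7), (191, 5), (194, 6), (209, 9), (212, 3)]
scene green [ 534.6   146.56 -170.99  646.39  204.47 -113.28] shelf z -176.16061027108654 x [531.75 680.3 ] y [ 28.05 222.01]
  lip x [530.74 533.77 551.53] 408
  guides [(35, 9), (38, 123), (41, 29), (107, 39), (110, 135), (152, 23), (155, 19), (158, 23), (161, 18), (164, 26), (167, 27), (170, 15), (173, 20), (176, 18), (179, 11), (182, 5), (206, 5), (209, 157), (212, 29)]
top2 green [ 536.39   60.89 -225.06  933.2   203.15    6.97] shelf z -173.8252234030295 x [532.17 678.56] y [ 27.3  221.49]
  lip x [529.88 532.64 547.03] 152
  guides [(35, 17), (38, 46), (107, 15), (110, 47), (113, 4), (134, 4), (137, 48), (140, 11), (164, 7), (167, 5), (170, 10), (173, 6), (176, 8), (179, 10), (182, 7), (185, 6), (188, 9), (191, 6), (194, 8), (209, 12)]
scene2 green [ 534.52  146.56 -170.64  646.19  204.45 -113.29] shelf z -176.19847781662506 x [531.36 680.29] y [ 28.06 222.19]
  lip x [530.74 533.16 550.45] 410
  guides [(35, 15), (38, 128), (41, 25), (107, 33), (110, 142), (152, 21), (155, 19), (158, 22), (161, 16), (164, 32), (167, 21), (170, 22), (173, 21), (176, 21), (179, 10), (182, 7), (206, 12), (209, 158), (212, 28)]
```

View pics/scene2.png

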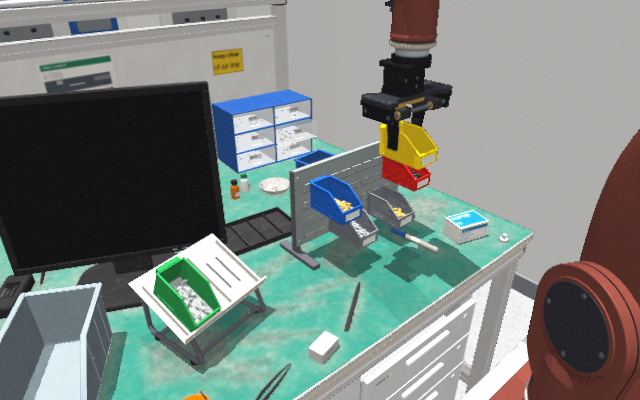

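The bin is in hand, level. Blue and red are still hanging. Bay measured at about (566, 229, 90), yaw 15°, slope 25°, which matches the 90 mm given. I carry it over and tip it.

Request:
step_arm([
  [0.002,0.012,0,0,0,0.042,0.5],
  [0.004,0.028,0,0,0,0.06,0.5],
  [0.005,0.035,0,0,0,0.06,0.5],
  [0.005,0.035,0,0,0,0.06,0.5],
  [0.005,0.036,0,0,0,0.04,0.5],
  [0.005,0.037,0,0.016,-0.06,0,0.5],
  [0.005,0.037,-0.005,0.016,-0.06,0,0.5],
  [0.005,0.037,-0.008,0.016,-0.06,0,0.5],
  [0.005,0.037,-0.01,0.016,-0.06,0,0.5],
  [0.005,0.037,-0.01,0.016,-0.06,0,0.5],
  [0.004,0.03,-0.005,0.016,-0.06,0,0.5],
  [0.001,0.015,0,0.017,-0.061,0,0.5],
])

```text
t: 6.68
position: [530.0, 224.7, 268.9]
eef_rot: [-2.984, -0.407, -0.662]
force: [-0.1, 0.1, -2.0]
opening: 57.9
grasp_force: 15.0
```

Request:
step_arm([
  [0,0,0,0,0,0,0.5],
  [0,0,0,0,0,0,0.5],
])

```text
t: 6.92
position: [531.5, 220.3, 269.7]
eef_rot: [-2.988, -0.399, -0.66]
force: [0.4, -0.3, -2.5]
opening: 57.7
grasp_force: 15.0
```

```bash
cat > b.py <<'E'
from h import *
np.set_printoptions(precision=2,suppress=True,linewidth=150)
a,yw=np.radians(25),np.radians(15)
F=(R.from_euler('z',yw)*R.from_euler('y',-a)).as_matrix(); B=F@[587,75,-174.5]
def rep():
    o=robot.get_obs(); Rt=R.from_rotvec(o['eef_rot']).as_matrix(); D=F@np.diag([1,-1,-1])
    print(o['t'],o['position'],'opening',o['opening'],o['grasp_force'],'force in bay',F.T@o['force'],'joints',o['joints'])
    print('tcp in bay (goal 12,0,50):',F.T@(o['position']-B),'turn to go',R.from_matrix(D@Rt.T).as_rotvec())
    return o,Rt
E
python3 - <<'E'
from b import *
o,Rt=rep()
for n in ('scene','top','wrist'):
    im,d,K,k1,T=cam(n)
    if n!='top': cv2.imwrite(f'pics/{n}3.png',im[...,::-1])
    P=cloud(d,K,k1,T); hsv=cv2.cvtColor(im,cv2.COLOR_RGB2HSV);H,S,V=[hsv[...,i].astype(int) for i in range(3)]
    m=(abs(H-27)<6)&(S>150)&(V>60)&(np.linalg.norm(P-o['position'],axis=2)<110)
    Q=(P[m]-B)@F; print(n,m.sum(),np.percentile(Q,[1,50,99],axis=0).ravel() if m.sum() else '')
E
```

```text
6.925 [531.51 220.31 269.67] opening 57.70548169746506 14.997058137087151 force in bay [-0.76 -0.39 -2.39] joints [ 0.16 -0.1  -0.65  1.95  0.05  0.85 -1.83]
tcp in bay (goal 12,0,50): [ 43.94   0.23 177.84] turn to go [ 0. -0. -0.]
scene 1880 [-20.78 -28.67 127.63  17.2  -10.38 149.72  78.08  35.67 189.16]
top 724 [-17.39 -30.01 128.85  66.11   3.03 146.79  92.55  27.98 258.72]
wrist 7829 [-10.87 -28.82 128.39  53.06   1.72 130.74  93.39  28.18 188.88]
```

Request:
step_arm([
  [0.002,0.0005,-0.008,0,0,0,0.5],
  [0.004,0.001,-0.018,0,0,0,0.5],
  [0.005,0.0013,-0.022,0,0,0,0.5],
  [0.005,0.0013,-0.022,0,0,0,0.5],
  [0.005,0.0013,-0.02,0,0,0,0.5],
  [0.004,0.0012,-0.017,0,0,0,0.5],
  [0.002,0.0007,-0.01,0,0,0,0.5],
  [0,0,0,0,0,0,0.5],
  [0,0,0,0,0,0,0.5],
])

```text
t: 8.2
position: [559.0, 227.5, 153.0]
eef_rot: [-2.987, -0.398, -0.663]
force: [-1.0, 0.3, -1.5]
opening: 57.7
grasp_force: 15.0
```

```bash
python3 - <<'E'
from b import *
o,Rt=rep()
for n in ('scene','wrist'):
    im,d,K,k1,T=cam(n)
    cv2.imwrite(f'pics/{n}4.png',im[...,::-1])
    P=cloud(d,K,k1,T); hsv=cv2.cvtColor(im,cv2.COLOR_RGB2HSV);H,S,V=[hsv[...,i].astype(int) for i in range(3)]
    m=(abs(H-27)<6)&(S>150)&(V>60)&(np.linalg.norm(P-o['position'],axis=2)<110)
    Q=(P[m]-B)@F; print(n,m.sum(),np.percentile(Q,[1,50,99],axis=0).ravel())
    w=(S<50)&(V>130); W=(P-B)@F; W=W[w&(abs(W[...,2])<25)&(abs(W[...,0]-20)<80)&(abs(W[...,1])<60)]
    up=W[(W[:,2]>6)&(W[:,0]>-40)]; h,e=np.histogram(up[:,1],np.arange(-45,46,2)); print('shelf z',np.median(W[abs(W[:,2])<5][:,2]),[(int(b),int(c)) for b,c in zip(e,h) if c>3])
im1=cv2.imread('pics/scene4.png')[190:370,100:300]; im2=cv2.imread('pics/wrist4.png')
cv2.imwrite('pics/v4.png',np.hstack([cv2.resize(im1,(400,360)),cv2.resize(im2,(400,250))[:250] if 0 else cv2.copyMakeBorder(cv2.resize(im2,(400,250)),0,110,0,0,0)]))
E
```

```text
8.2 [558.95 227.55 153.  ] opening 57.700648052263446 14.996959373820573 force in bay [-1.49  0.54 -0.96] joints [ 0.13  0.11 -0.67  2.04  0.31  0.62 -2.05]
tcp in bay (goal 12,0,50): [20.36  0.13 60.1 ] turn to go [ 0.  0. -0.]
scene 1342 [-43.96 -29.18   9.5  -10.58 -14.21  31.8   26.51  33.07 107.34]
shelf z -1.1390128439022447 [(33, 36), (35, 117), (37, 28)]
wrist 8287 [-34.96 -28.1   10.87  28.86   2.42  13.08  69.61  28.54  71.4 ]
shelf z -1.0517771077661429 [(-39, 19), (-37, 107), (-35, 111), (33, 25), (35, 121), (37, 69)]
```

View pics/v4.png

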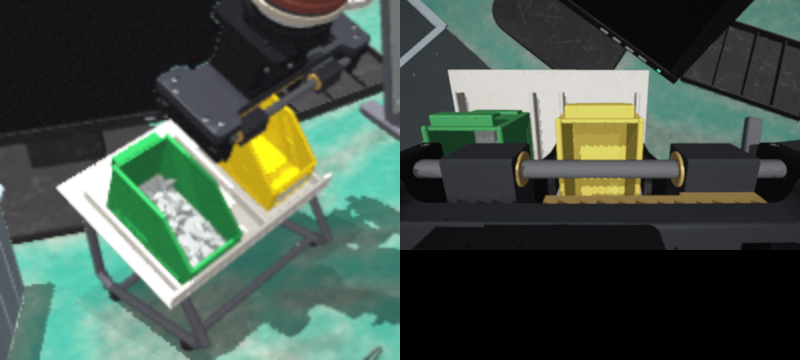

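The bin is tipped and centred between the guides (symmetric at about ±36). It is 10 mm above the shelf and 8 mm uphill of the lip, so I lower it gently.

Request:
step_arm([
  [0.0012,0.0003,-0.0027,0,0,0,0.5],
  [0.0012,0.0003,-0.0027,0,0,0,0.5],
  [0.0012,0.0003,-0.0027,0,0,0,0.5],
  [0,0,0,0,0,0,0.5],
  [0,0,0,0,0,0,0.5],
])

```text
t: 8.93
position: [562.4, 228.3, 144.4]
eef_rot: [-2.987, -0.398, -0.662]
force: [0.3, 0.7, -2.1]
opening: 58.0
grasp_force: 15.0
```

Request:
step_arm([
  [0.0004,0.0001,-0.0009,0,0,0,0.5],
  [0,0,0,0,0,0,0.5],
  [0,0,0,0,0,0,0.5],
])

```text
t: 9.3
position: [562.8, 228.4, 143.7]
eef_rot: [-2.987, -0.398, -0.662]
force: [-2.3, -0.1, 1.4]
opening: 57.9
grasp_force: 15.0
```

Request:
step_arm([
  [0.0004,0.0001,-0.0009,0,0,0,0.5],
  [0,0,0,0,0,0,0.5],
  [0,0,0,0,0,0,0.5],
])

```text
t: 9.68
position: [563.1, 228.5, 143.5]
eef_rot: [-2.988, -0.398, -0.663]
force: [-10.7, -3.2, 11.4]
opening: 57.8
grasp_force: 15.0
```

```bash
python3 -c "
from b import *
rep()"
```

```text
9.675 [563.09 228.54 143.46] opening 57.79480750724436 15.000302653061226 force in bay [-5.25 -0.36 15.08] joints [ 0.12  0.13 -0.67  2.04  0.34  0.6  -2.08]
tcp in bay (goal 12,0,50): [20.18  0.01 49.66] turn to go [ 0.  0. -0.]
```

Contact is flat on the shelf at the expected height. I ease the pressure and slide downhill to the lip.

Request:
step_arm([
  [-0.0003,-0.0001,0.0005,0,0,0,0.5],
  [-0.0009,-0.0002,-0.0004,0,0,0,0.5],
  [-0.0009,-0.0002,-0.0004,0,0,0,0.5],
  [-0.0009,-0.0002,-0.0004,0,0,0,0.5],
  [-0.0009,-0.0002,-0.0004,0,0,0,0.5],
  [-0.0009,-0.0002,-0.0004,0,0,0,0.5],
  [-0.0009,-0.0002,-0.0004,0,0,0,0.5],
  [0,0,0,0,0,0,0.5],
  [0,0,0,0,0,0,0.5],
])

```text
t: 10.8
position: [557.4, 227.2, 140.8]
eef_rot: [-2.987, -0.398, -0.662]
force: [-0.0, -0.7, 4.5]
opening: 57.7
grasp_force: 15.0
```

```bash
python3 -c "
from b import *
rep()"
```

```text
10.8 [557.42 227.19 140.77] opening 57.669764548813966 15.000958254095167 force in bay [ 1.71 -0.67  4.13] joints [ 0.12  0.12 -0.67  2.05  0.34  0.6  -2.08]
tcp in bay (goal 12,0,50): [13.76  0.17 49.68] turn to go [ 0. -0. -0.]
```

Request:
step_arm([
  [-0.0009,-0.0002,-0.0004,0,0,0,0.5],
  [0,0,0,0,0,0,0.5],
  [0,0,0,0,0,0,0.5],
])

```text
t: 11.18
position: [556.6, 227.0, 140.4]
eef_rot: [-2.987, -0.398, -0.662]
force: [-0.0, 0.8, 4.3]
opening: 58.0
grasp_force: 15.0
```

Request:
step_arm([
  [-0.0009,-0.0002,-0.0004,0,0,0,0.5],
  [0,0,0,0,0,0,0.5],
  [0,0,0,0,0,0,0.5],
])

```text
t: 11.55
position: [555.7, 226.8, 140.0]
eef_rot: [-2.987, -0.398, -0.662]
force: [0.3, 0.5, 5.2]
opening: 57.9
grasp_force: 15.0
```

```bash
python3 -c "
from b import *
rep()"
```

```text
11.55 [555.67 226.75 139.98] opening 57.90858993666152 15.000984150683507 force in bay [2.56 0.4  4.49] joints [ 0.12  0.12 -0.67  2.06  0.34  0.59 -2.08]
tcp in bay (goal 12,0,50): [11.79  0.21 49.73] turn to go [ 0. -0. -0.]
```

Request:
step_arm([
  [-0.0009,-0.0002,-0.0004,0,0,0,0.5],
  [0,0,0,0,0,0,0.5],
  [0,0,0,0,0,0,0.5],
])

```text
t: 11.92
position: [555.3, 226.6, 139.9]
eef_rot: [-2.987, -0.397, -0.663]
force: [4.8, 1.1, 2.2]
opening: 57.5
grasp_force: 15.0
```

```bash
python3 -c "
from b import *
rep()"
```

```text
11.925 [555.34 226.62 139.94] opening 57.518196023532745 14.9979997810442 force in bay [ 5.42 -0.14 -0.05] joints [ 0.12  0.12 -0.67  2.06  0.34  0.59 -2.08]
tcp in bay (goal 12,0,50): [11.45  0.17 49.84] turn to go [ 0.  0. -0.]
```

Lip contact is felt. I press lightly down so the bin stays flat, then check before letting go.

Request:
step_arm([
  [0.0002,0.0001,-0.0005,0,0,0,0.5],
  [0,0,0,0,0,0,0.5],
  [0,0,0,0,0,0,0.5],
])

```text
t: 12.3
position: [555.5, 226.7, 139.8]
eef_rot: [-2.987, -0.397, -0.664]
force: [-0.2, -0.6, 9.7]
opening: 57.7
grasp_force: 15.0
```

```bash
python3 - <<'E'
from b import *
o,Rt=rep()
im,d,K,k1,T=cam('scene'); cv2.imwrite('pics/v5.png',cv2.resize(im[190:370,100:300,::-1],(660,594),interpolation=2))
P=cloud(d,K,k1,T); hsv=cv2.cvtColor(im,cv2.COLOR_RGB2HSV);H,S,V=[hsv[...,i].astype(int) for i in range(3)]
m=(abs(H-27)<6)&(S>150)&(V>60)&(np.linalg.norm(P-o['position'],axis=2)<100); Q=(P[m]-B)@F
print(np.percentile(Q,[1,50,99],axis=0).ravel())
E
```

```text
12.3 [555.45 226.65 139.8 ] opening 57.691957721179634 14.998884169617668 force in bay [ 3.78 -0.58  8.89] joints [ 0.12  0.12 -0.67  2.06  0.34  0.59 -2.08]
tcp in bay (goal 12,0,50): [11.51  0.17 49.67] turn to go [ 0.  0. -0.]
[-52.69 -28.94  -0.99 -19.53 -14.93  22.48  17.32  32.8   95.3 ]
```

View pics/v5.png

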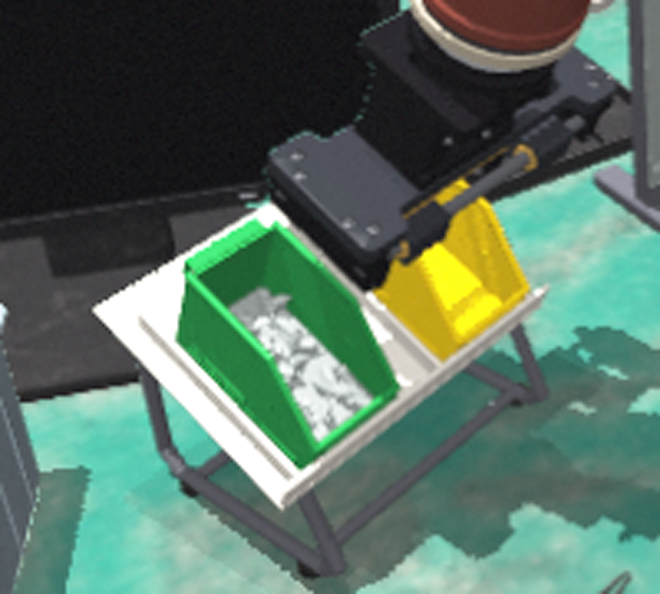

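The front sits against the lip behind (480,330), flat and in line with green. I let go and then withdraw along the shelf normal.

Request:
step_arm([
  [0,0,0,0,0,0,0.7],
  [0,0,0,0,0,0,0.85],
  [0,0,0,0,0,0,0.95],
  [0,0,0,0,0,0,0.95],
  [0,0,0,0,0,0,0.95],
])

```text
t: 12.98
position: [554.9, 226.6, 138.9]
eef_rot: [-2.987, -0.398, -0.661]
force: [-0.4, -0.3, 0.2]
opening: 81.8
grasp_force: 0.0
```

Request:
step_arm([
  [-0.0041,-0.0011,0.0091,0,0,0,0.95],
  [-0.0082,-0.0022,0.0181,0,0,0,0.95],
  [-0.0123,-0.0033,0.0272,0,0,0,0.95],
  [-0.0123,-0.0033,0.0272,0,0,0,0.95],
  [-0.0123,-0.0033,0.0272,0,0,0,0.95],
  [-0.005,-0.02,0.02,0,0,0,0.95],
  [0,-0.04,0.01,0,0,0,0.95],
  [0,-0.04,0,0,0,0,0.95],
  [0,-0.04,0,0,0,0,0.95],
  [0,-0.02,0,0,0,0,0.95],
  [0,0,0,0,0,0,0.95],
])

```text
t: 14.35
position: [500.7, 52.4, 278.5]
eef_rot: [-2.988, -0.394, -0.663]
force: [-0.4, 0.3, 0.1]
opening: 82.5
grasp_force: 0.0
```

```bash
python3 - <<'E'
from b import *
o,Rt=rep()
im,d,K,k1,T=cam('scene'); cv2.imwrite('pics/v6.png',im[...,::-1])
for n in ('scene','top'):
    im,d,K,k1,T=cam(n)
    P=cloud(d,K,k1,T); hsv=cv2.cvtColor(im,cv2.COLOR_RGB2HSV);H,S,V=[hsv[...,i].astype(int) for i in range(3)]
    Q=(P-B)@F; m=(abs(H-27)<6)&(S>150)&(V>60)&(np.linalg.norm(Q,axis=2)<100); Q=Q[m]
    print(n,np.percentile(Q,[1,50,99],axis=0).ravel())
    Q=Q[Q[:,2]>50]; print(cv2.minAreaRect(Q[:,:2].astype(np.float32)))
E
```

```text
14.35 [500.65  52.44 278.45] opening 82.45306957538087 0.0 force in bay [-0.24  0.42  0.21] joints [ 0.24 -0.27 -0.33  2.08 -0.2   0.89 -1.32]
tcp in bay (goal 12,0,50): [ -18.73 -153.93  216.75] turn to go [ 0.  0. -0.]
scene [-52.31 -28.7   -0.52   7.58 -12.74  28.39  58.9   29.17  61.25]
((19.853622436523438, -0.6154747009277344), (61.558494567871094, 86.12390899658203), 88.61193084716797)
top [-52.81 -29.74   0.03   1.33   4.75  15.02  59.16  27.23  64.01]
((16.163265228271484, -1.0151405334472656), (58.37237548828125, 88.14861297607422), 89.84117126464844)
```

View pics/v6.png

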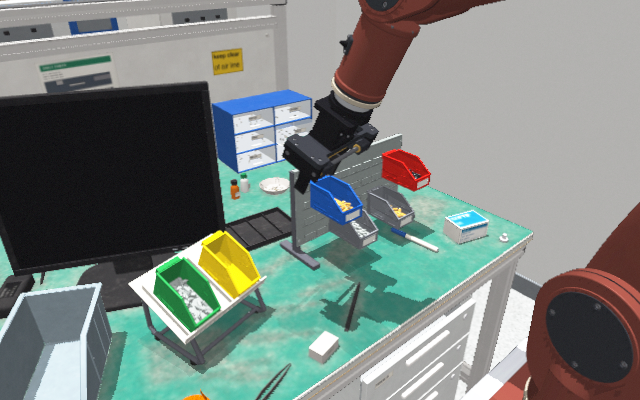

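Yellow (230,262) sits flat beside green against the lip. Blue (335,200) and red (407,170) are still hanging, and the arm is clear.

```bash
python3 -c "
from workcell import robot
print(robot.sign_off())"
```

```text
the job is handed in; nothing more can be done
None
```

The yellow bin is off the panel and lies flat in the free bay, front against the lip and between the guides. Blue and red still hang, the arm is clear, and the job was handed in at about 14.5 s.

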